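Gauge the grinding ball, then hold its tray level over the code reader

TASK

Check the mill's grinding ball for wear where it sits in its tray: slide the bench gauge's jaw shut until its spring tip presses the ball firmly but gently against the anvil (tip pushed roughly half-way in) and keep it there for a second, then slide the jaw back open, well clear of the ball. Then lift the tray straight up by its upright handle, keeping it level so that the loose ball never leaves its shallow pocket, and carry it to the code reader without knocking over or shifting the other labware. Finish holding the tray still and level in the gripper, its handle over the middle of the reader's window and its underside about 10 cm above the window; do not put it down or let go.

Things in the scene. Friction and masses are not known exactly. Their poses are not given: they have to be found in the camera images.
- gauge: Bench gauge, fixed. Base plate 12 mm thick, x -118 to 77, y -53 to 147 mm; steel beam at its +x edge, top 45 mm up. Origin on the table below the spot where the ball is measured; x points from the tray handle to the beam, y is the way the jaw opens. The tray stands on the plate, its x along the gauge's x within 0.03 rad, pocket over the origin within 4 mm.
- anvil: Fixed jaw of the gauge, a steel arm at the -y end of the beam, top 52 mm above the table. It is rigid with the gauge and has the gauge's frame (same origin and axes); its round contact face (14 mm) is at y = -22 mm, x = 0, 36 mm above the table and looks to +y.
- gauge_jaw (a joint): Opening of the sliding jaw in m, along the gauge's +y, 0 to 0.08. Gap from anvil face to tip (tip fully out) is 30 mm plus this value: the tip meets a 40 mm ball lying against the anvil at about 0.010. About 2 N friction; it stays where it is left, except that a compressed tip pushes a released jaw back.
- gauge_tip (a joint): How far the spring tip is pushed back into the sliding jaw, in m: 0 (out) to 0.010 (hard stop). 12 mm round pin at the ball's middle height. Spring: 0.8 N at 0, plus 0.8 N per mm (about 4.8 N at 5 mm); beyond 10 mm it is rigid.
- jaw_tab (a point): Centre of the upright tab on the sliding jaw by which it is slid: 22 mm (x) by 12 mm thick (y), from 58 to 89 mm above the table. Under it is the jaw's 36 x 36 mm saddle, top 58 mm up. It lies 52 mm in +x and 29 mm plus the jaw opening in +y of the gauge's origin. Axes as the gauge.
- tray_grip (a point): Middle of the tray's upright handle, a fin 36 mm long (x), 12 mm thick (y), from 4 to 64 mm above the tray's underside; this point is 45 mm above it. Aluminium tray, 0.2 kg: plate 86 x 80 mm, 65 mm behind to 21 mm ahead of here, 6 mm lip; then a 34 mm wide nose to 63 mm ahead with the pocket. x points to the pocket, z up. Underside starts 12 mm above the table.
- pocket (a point): Where the ball's centre is when it sits centred in the tray's pocket: 45 mm ahead (tray x) of the handle's middle, 24 mm above the underside. The pocket is a round rim 4 mm high, 30 mm inside, 34 mm outside, on the 4 mm thick nose; the ball has 3 mm play all round and rolls out if tipped about 35 degrees, or less if jerked. Axes as the tray.
- ball: Grinding ball, white ceramic, 40 mm diameter, about 0.2 kg, loose in the pocket (its frame turns with it; take point ball_center for its position).
- ball_center (a point): Centre of the ball, 36 mm above the table at the start.
- tray: The tray itself: origin on its underside below the centre of the pocket; axes as tray_grip.
- reader: Code reader, a fixed flat grey box 110 (x) x 90 (y) mm, 30 mm high, with a dark glass window 74 x 60 mm in its top. Origin under its centre.
- window (a point): Middle of the reader's window, on its top face, 30 mm above the table. Axes as the reader.
- cork_ring: Loose cork flask ring, 90 mm outside, 28 mm high, bystander. Origin under its centre.
- beaker: Loose empty beaker, 64 mm wide, 85 mm high, bystander. Origin under its centre.
- reagent: Loose white reagent bottle, 60 mm wide, 150 mm high, bystander. Origin under its centre.
Mind the look-alikes: they are no part of the job. What is meant by the ball is not brown, and is the larger of those in its own colour. Of the things that look like the tray, the larger one is meant.

How it is judged:
By the outcome, as a careful person would: the job done as asked, in the order asked, and still so for the second after the job is handed in, while the arm keeps its last pose, push and grip.
It also fails if it takes over 67 s, if anything falls off the work surface, if the arm or the gripper's body presses on something with over 40 N, if the wrist force passes 120 N, or if a joint passes its speed limit or range.

ROBOT

A 6-joint arm with a two-finger parallel gripper is mounted at the origin on the work surface. World frame = base frame: x ahead of the robot, y to its left, z up, the work surface at z = 0. Lengths are in m, angles in rad, forces in N, time in s.
With the tool pointing down it reaches from about 0.275 to 0.725 m from the base axis. Payload 5.6 kg.
Tool frame: the origin (TCP) lies at the very end of the fingers, on their centre line; the grasp point (between the pads) lies 19 mm behind it; z points along the fingers, y is the line along which they close (so a half turn about z gives the same grasp; the last joint's range is limited). The gripper opens to 85 mm and grips with 20 to 120 N. Pads are 22 mm wide; open, the fingers measure 114 mm over their backs; the gripper's body (76 mm by 85 mm) begins 54 mm behind the grasp point. The pads swing forward as they close: fully open they stand 13 mm farther back than shut.
Start: joints at [-0.971, 0.255, 0.108, 0, -1.424, -0.285], TCP at [0.17, -0.523, 0.203] pointing down, gripper open.
Joint ranges: [-2.95, 2.95], [-1.21, 1.97], [-1.09, 1.5], [-2.87, 1.71], [-2.94, -0.07], [-3.05, 3.05]. Speed limits (rad/s): [2.57, 2.57, 3.14, 3.14, 3.14, 3.14].

INTERFACE

Orientations are given as a unit quaternion [w, x, y, z].
In Python, from station import env gives the robot as it stands. The module is installed in compiled form; this text tells all that it offers.
- The arm moves only by the tool move_arm, never from a script. Its argument "steps" is text: rows parted by semicolons, each of 7 numbers parted by spaces: the opening, from 0 (shut) to 1 (fully open), then the shift along the tool's x, y, z in m, then the turn, a rotation vector about the tool's x, y, z in degrees. A call has 1 to 8 rows; each row is the pose to reach, as a shift and turn from the pose commanded when the call began, along the tool's axes at that moment; what a row does not reach only later rows make up. A row lasts 1/10 s, in which the tool goes at most 50 mm and 8.59 degrees, less where a joint would pass 70% of its speed; a pose out of reach is approached as far as the arm can. A call with a gripper value outside its range is refused whole. The fingers move at their own pace and stop on an object; the grip force is fixed at half the most. Time passes only in rows, so rows that repeat a pose let the fingers close. It gives the time, the measured TCP pose, the force, the opening and the grip force at its end, in the units of the state.
- env.state(): the state, without advancing time (a new reading comes with each control period).
- env.capture(name): name is "scene" or "top"; returns the picture (480x640x3 uint8, blue, green, red); there is no depth.
- env.get_calibration(name): a dict with "mtx" (3x3 intrinsics, pixels), "k1" (the pictures are not rectified: a ray, as slopes to the right and down, at radius r is drawn at 1 + k1 r^2 times it, then the intrinsics apply), "extrinsics" (4x4, takes a point from world to camera coordinates). Camera axes: x right, y down, z forward; pixel columns grow to the right and rows downward; lengths in m; the calibration is good to about 2 mm. A picture is of the moment at which its call begins. get_calibration takes no time and is no camera call.
- env.finish_job(): hands the job in; it is judged then, once.
The state is a dict: "clock": time; "joint_positions": joint angles; "joint_vel": joint speeds; "effort": joint torques, N m; "tool_pos": TCP position; "tcp_rot": TCP orientation; "contact_force": force on the tool from outside, world axes, zero at the start; "wrist_torque": the same for the moment, N m; "opening": finger opening in m; "grasp_force": force on a finger pad.
Only numpy, scipy, OpenCV 4.12 (cv2) and the standard library are available. Lean on these libraries where they do the work, as an engineer would, in place of code of your own. Each camera call takes 0.05 s, during which the arm holds its last target. There are 200 camera calls.

## Working session

There is one attempt and no reset: what is moved stays moved. The work goes in short steps, Python scripts to look and compute and a tool call to move; the robot and the scene stay as the last step left them, time stands still between calls to the robot, and variables do not carry over. Pictures are saved under pics/ and viewed, at most 10 in all, crops included, and the job is handed in when it is done.

Besides the shell and the picture viewer there is one more tool, called after "Emit:" as a command line: name --argument value ..., lists and objects as JSON in quotes. move_arm: Moves the arm, as the interface text tells. Its arguments: {"type":"object","properties":{"steps":{"type":"string"}},"required":["steps"]}

```bash
mkdir -p pics
cat > h.py <<'E'
import numpy as np, cv2
from station import env
def ray(cam,u,v):
    c=env.get_calibration(cam);K=np.array(c["mtx"]);E=np.array(c["extrinsics"]);k=c["k1"]
    d=np.array([(u-K[0,2])/K[0,0],(v-K[1,2])/K[1,1]]);s=d.copy()
    for _ in range(30): s=d/(1+k*(s@s))
    R=E[:3,:3];return -R.T@E[:3,3],R.T@np.array([s[0],s[1],1.])
def onz(cam,u,v,z):
    o,d=ray(cam,u,v);return o+d*(z-o[2])/d[2]
def proj(cam,p):
    c=env.get_calibration(cam);K=np.array(c["mtx"]);E=np.array(c["extrinsics"])
    q=E[:3,:3]@np.array(p)+E[:3,3];s=q[:2]/q[2];s=s*(1+c["k1"]*(s@s));return K[0,0]*s[0]+K[0,2],K[1,1]*s[1]+K[1,2]
def tri(u1,u2):
    (a,d),(b,e)=ray("scene",*u1),ray("top",*u2)
    t=np.linalg.lstsq(np.c_[d,-e],b-a,rcond=None)[0];p,q=a+d*t[0],b+e*t[1];return (p+q)/2,np.linalg.norm(p-q)
E
python3 - <<'E'
from h import *
for n in("scene","top"):
    cv2.imwrite(f"pics/{n}0.png",env.capture(n));c=env.get_calibration(n);print(ray(n,320,240),c["mtx"][0][0],c["k1"])
s=env.state();print(s["clock"],s["tool_pos"],s["tcp_rot"],s["opening"])
E
```

```text
(array([ 0.89721341, -0.67035829,  0.48632937]), array([-0.39738639,  0.77664643, -0.48881206])) 512.4228454602495 0.03862011118674036
(array([ 0.50883758, -0.07510578,  0.926273  ]), array([ 0.09658298,  0.01481163, -0.99530397])) 525.4539213589849 -0.03731040563457973
0.1 [ 0.17016774 -0.52249364  0.20269464] [-1.74318681e-04 -1.56728246e-01  9.87641398e-01  8.34335415e-04] 0.08551124504150606
```

View pics/scene0.png

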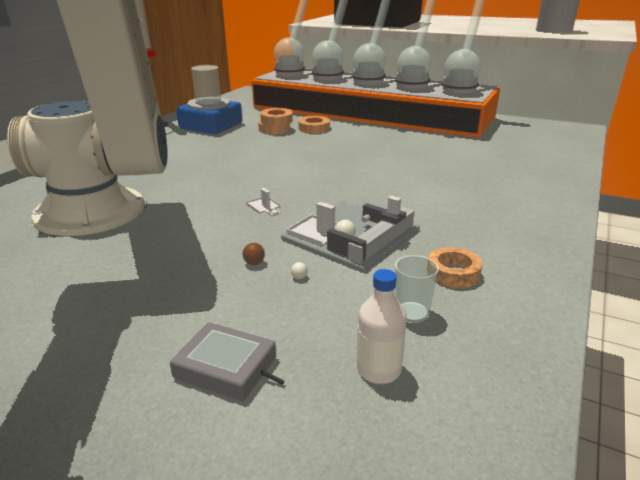

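View pics/top0.png

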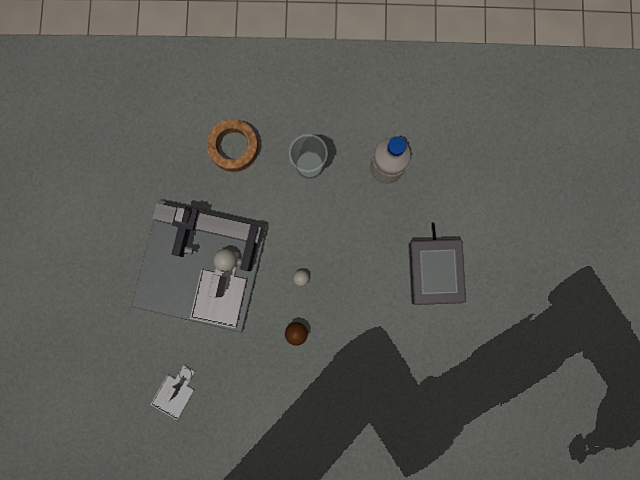

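The scene view shows the gauge around (350,230), with the big tray and white ball (345,230) on it. It also shows a small look-alike tray (263,203), a brown ball (254,254), a small white ball (299,270), the reader (224,360), the bottle (381,330), the beaker (414,290) and the cork ring (455,267). In the top view the tray is at (219,297), the ball at (224,260), the small tray at (173,393), the small ball at (301,277), the brown ball at (296,333) and the reader at (438,271).

The ball meant is the white one at (224,260), the larger of the two white balls. The tray meant is the larger one, at (219,297). I'll confirm both in an enlarged crop.

Run:
```python
from h import *
a=cv2.imread("pics/top0.png")[190:340,120:320];b=cv2.imread("pics/scene0.png")[180:280,270:430]
a=cv2.resize(a,(800,600),interpolation=cv2.INTER_CUBIC);b=cv2.resize(b,(800,500),interpolation=cv2.INTER_CUBIC)
cv2.imwrite("pics/c1.png",a);cv2.imwrite("pics/c2.png",b)
```

```text
(no output)
```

View pics/c1.png

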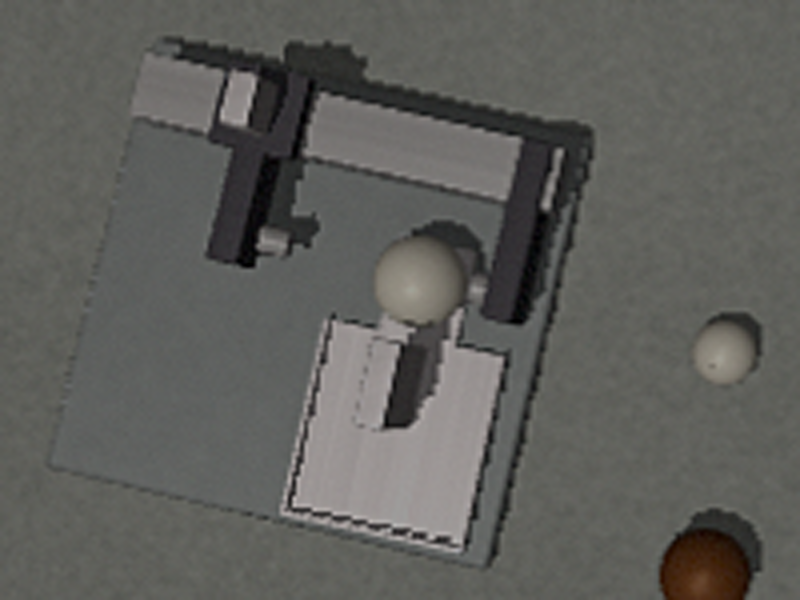

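View pics/c2.png

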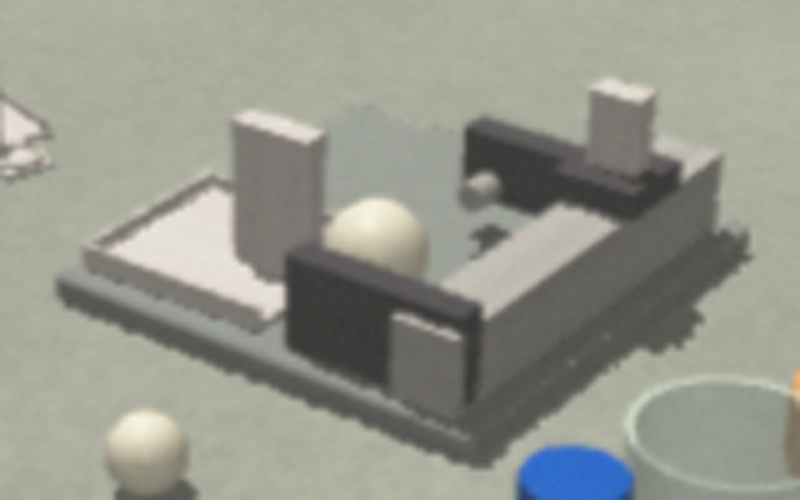

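The crop confirms it. The ball is the larger white one in the big tray's pocket, at crop (420,280), which is top (225,260). The fin top is at crop (374,383), and the jaw tab top at crop (238,97), upper left on the beam. Next I'll measure them.

```bash
cat > m.py <<'E'
from h import *
f=lambda x,y:(120+x/4-.375,190+y/4-.375)
T=lambda x,y,z:onz("top",*f(x,y),z)
g=lambda x,y:(270+x/5-.4,180+y/5-.4)
A=T(50,467,.012);B=T(488,568,.012)
y=(A-B)[:2];print("edge len",np.linalg.norm(y));y/=np.linalg.norm(y);x=np.array([y[1],-y[0]])
yaw=np.arctan2(x[1],x[0]);M=(A+B)[:2]/2;O=M+x*.118-y*.047;print("gauge",O,"yaw",yaw,np.degrees(yaw))
b=T(419,281,.036);print("ball",b)
t=T(239,97,.089);d=t[:2]-O;print("tab",t,"gauge",d@x,d@y)
fn=T(374,383,.076);d=fn[:2]-O;print("fin",fn,"gauge",d@x,d@y)
fa,fb=T(384,341,.076),T(365,427,.076);v=fa-fb;print("fin dir",np.degrees(np.arctan2(v[1],v[0])),np.linalg.norm(v))
print("tri tab",tri(g(625,90),f(239,97)),"fin",tri(g(280,128),f(374,383)),"ball",tri(g(377,245),f(419,281)))
im=cv2.imread("pics/top0.png")
w=[onz("top",u,v,.030)[:2] for u,v in((420,250),(456,249),(457,293),(422,294))];print("win",np.mean(w,0),w)
for n,u,v,z in(("ring",232,146,.028),("beaker",309,155,.085),("cap",398,145,.15),("sball",301,277,.014),("bball",296,333,.02),("stray",173,393,.0)):print(n,onz("top",u,v,z))
E
python3 m.py
```

```text
edge len 0.19668179497796429
gauge [0.56072031 0.09714467] yaw -0.1927519435843879 -11.043872860329172
ball [0.55694142 0.09975953 0.036     ]
tab [0.62638923 0.16554678 0.089     ] gauge 0.05134963138057944 0.07971493513837821
fin [0.51298568 0.10839672 0.076     ] gauge -0.049006070933136386 0.001899590708655251
fin dir -10.04357256425897 0.03544126671801842
tri tab (array([0.62601876, 0.16536122, 0.08898056]), np.float64(0.0008133004946417206)) fin (array([0.51220953, 0.10829972, 0.07430678]), np.float64(0.0018098351008843925)) ball (array([0.55639252, 0.09886976, 0.03949912]), np.float64(0.0008175995424446618))
win [ 0.54740502 -0.26586036] [array([ 0.58322152, -0.23334671]), array([ 0.58659404, -0.2951164 ]), array([ 0.5115186 , -0.29731205]), array([ 0.50828591, -0.23766628])]
ring [0.75714054 0.09687831 0.028     ]
beaker [ 0.72944331 -0.04072304  0.085     ]
cap [ 0.73141819 -0.177271    0.15      ]
sball [ 0.53203346 -0.03038389  0.014     ]
bball [ 0.43607434 -0.02506375  0.02      ]
stray [0.32455318 0.18696922 0.        ]
```

```bash
cat > go.py <<'E'
import sys
from h import *
from scipy.spatial.transform import Rotation as Ro
# usage: x y z yawdeg(of tool y) -> shift/turn in tool axes from the measured pose
x,y,z,a=map(float,sys.argv[1:5]);s=env.state();q=np.array(s["tcp_rot"]);R=Ro.from_quat(q[[1,2,3,0]])
c,n=np.cos(np.radians(a)),np.sin(np.radians(a));ty=np.array([c,n,0]);tz=np.array([0,0,-1.]);W=Ro.from_matrix(np.c_[np.cross(ty,tz),ty,tz])
print("t",s["clock"],"shift",R.inv().apply(np.array([x,y,z])-s["tool_pos"]).round(4),"turn",np.degrees((R.inv()*W).as_rotvec()).round(2),"F",np.round(s["contact_force"],2),"op",s["opening"],"grip",s["grasp_force"],"pos",np.round(s["tool_pos"],4))
E
python3 go.py .626 .1655 .15 79; python3 go.py .626 .1655 .15 259
```

```text
t 0.1 shift [-0.6464  0.513   0.0535] turn [ 0.09 -0.03 29.03] F [-1.03 -0.07 -0.  ] op 0.08551124504150606 grip 0.0 pos [ 0.1702 -0.5225  0.2027]
t 0.1 shift [-0.6464  0.513   0.0535] turn [ 4.0000e-02  1.3000e-01 -1.5097e+02] F [-1.03 -0.07 -0.  ] op 0.08551124504150606 grip 0.0 pos [ 0.1702 -0.5225  0.2027]
```

Emit:
move_arm --steps "1 -0.646 0.513 0.03 0 0 29;1 -0.646 0.513 0.03 0 0 29;1 -0.646 0.513 0.03 0 0 29;1 -0.646 0.513 0.03 0 0 29;1 -0.646 0.513 0.03 0 0 29;1 -0.646 0.513 0.03 0 0 29;1 -0.646 0.513 0.03 0 0 29;1 -0.646 0.513 0.03 0 0 29"

```text
clock: 0.9
tool_pos: [0.3822, -0.2026, 0.1896]
tcp_rot: [-0.0, 0.096, 0.995, 0.0]
contact_force: [1.6, -1.0, -0.9]
opening: 0.0854
grasp_force: 0.0
```

```bash
python3 go.py .626 .1655 .15 79
```

```text
t 0.9 shift [-0.1694  0.4078  0.0396] turn [ 0.01 -0.    0.04] F [ 1.65 -0.96 -0.93] op 0.08541694473738114 grip 0.0 pos [ 0.3822 -0.2026  0.1896]
```

Emit:
move_arm --steps "1 -0.169 0.408 0.03 0 0 0;1 -0.169 0.408 0.03 0 0 0;1 -0.169 0.408 0.03 0 0 0;1 -0.169 0.408 0.03 0 0 0;1 -0.169 0.408 0.03 0 0 0;1 -0.169 0.408 0.03 0 0 0;1 -0.169 0.408 0.03 0 0 0;1 -0.169 0.408 0.03 0 0 0"

```text
clock: 1.7
tool_pos: [0.6023, 0.1302, 0.162]
tcp_rot: [-0.0, 0.095, 0.995, -0.0]
contact_force: [1.6, -0.5, 1.0]
opening: 0.0854
grasp_force: 0.0
```

```bash
python3 go.py .626 .1655 .064 79
```

```text
t 1.7 shift [-0.0166  0.0392  0.098 ] turn [-0.03 -0.04  0.06] F [ 1.57 -0.5   0.96] op 0.08540966915654084 grip 0.0 pos [0.6023 0.1302 0.162 ]
```

Emit:
move_arm --steps "1 -0.012 0.03 0.03 0 0 0;1 -0.012 0.03 0.04 0 0 0;1 -0.012 0.03 0.04 0 0 0;1 -0.012 0.03 0.04 0 0 0;1 -0.012 0.03 0.04 0 0 0"

```text
clock: 2.2
tool_pos: [0.6198, 0.1547, 0.1244]
tcp_rot: [0.001, 0.096, 0.995, 0.0]
contact_force: [-0.5, 1.0, -0.0]
opening: 0.0852
grasp_force: 0.0
```

```bash
python3 go.py .626 .1655 .064 79
```

```text
t 2.2 shift [-0.0039  0.0117  0.0605] turn [ 0.07  0.13 -0.01] F [-0.49  0.98 -0.02] op 0.08517027932761131 grip 0.0 pos [0.6198 0.1547 0.1244]
```

Emit:
move_arm --steps "1 -0.004 0.012 0 0 0 0;1 -0.004 0.012 0.03 0 0 0;1 -0.004 0.012 0.06 0 0 0;1 -0.004 0.012 0.06 0 0 0;1 -0.004 0.012 0.06 0 0 0;0.4 -0.004 0.012 0.06 0 0 0;0.3 -0.004 0.012 0.06 0 0 0;0.3 -0.004 0.012 0.06 0 0 0"

```text
clock: 3.0
tool_pos: [0.6262, 0.1668, 0.064]
tcp_rot: [0.001, 0.096, 0.995, 0.001]
contact_force: [-0.8, 0.1, 0.1]
opening: 0.0443
grasp_force: 0.0
```

```bash
python3 go.py .626 .1655 .064 79
python3 - <<'E'
from h import *
for n,r in(("scene",(180,280,300,460)),("top",(160,310,120,320))):
    i=env.capture(n)[r[0]:r[1],r[2]:r[3]];cv2.imwrite(f"pics/{n}1.png",i)
a=cv2.resize(cv2.imread("pics/scene1.png"),(640,400));b=cv2.resize(cv2.imread("pics/top1.png"),(267,200))
c=np.zeros((600,640,3),np.uint8);c[:400]=a;c[400:,:267]=b;cv2.imwrite("pics/j1.png",c)
E
```

```text
t 3.0 shift [-0.     -0.0013  0.    ] turn [0.07 0.11 0.04] F [-0.77  0.12  0.14] op 0.04433286547426156 grip 0.0 pos [0.6262 0.1668 0.064 ]
```

View pics/j1.png

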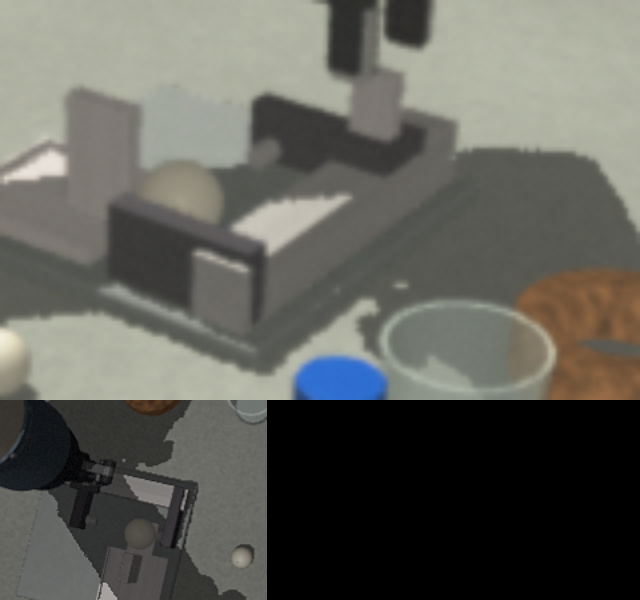

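The picture shows the gripper half shut. The fingers, with their ends at crop (347,72) and (405,45), appear above or behind the tab at (376,105). I'll check by projecting the measured pose.

Run:
```python
from h import *
f=lambda p:[round((a-o)*4) for a,o in zip(proj("scene",p),(300,180))]
s=env.state();t=np.array(s["tool_pos"]);g=np.array([.191,.982,0])
print("tcp",f(t),"fingers",f(t-.022*g),f(t+.022*g), "z+15",f(t-.022*g+[0,0,.015]),f(t+.022*g+[0,0,.015]))
print("tab top",f([.626,.1655,.089]),"bot",f([.626,.1655,.058]))
```

```text
tcp [376, 119] fingers [352, 136] [400, 103] z+15 [354, 106] [402, 74]
tab top [379, 70] bot [375, 130]
```

Run:
```python
from h import *
f=lambda p:[round(a) for a in proj("top",p)]
s=env.state();t=np.array(s["tool_pos"]);g=np.array([.191,.982,0])
P=dict(tcp=t,fm=t-.022*g,fp=t+.022*g,fmt=t-.022*g+[0,0,.05]);
for k in P:print(k,[round(v*c) for v,c in zip(np.subtract(proj("top",P[k]),(130,170)),(5,5))],[round(v*5) for v in np.subtract(proj("scene",P[k]),(340,160))])
a=cv2.resize(cv2.imread("pics/top1.png")[10:120,10:150],(700,550),interpolation=cv2.INTER_CUBIC)
a=cv2.convertScaleAbs(a,alpha=1.8,beta=20);cv2.imwrite("pics/j2.png",a)
```

```text
tcp [265, 232] [270, 249]
fm [329, 246] [240, 270]
fp [201, 218] [300, 229]
fmt [290, 225] [248, 145]
```

View pics/j2.png

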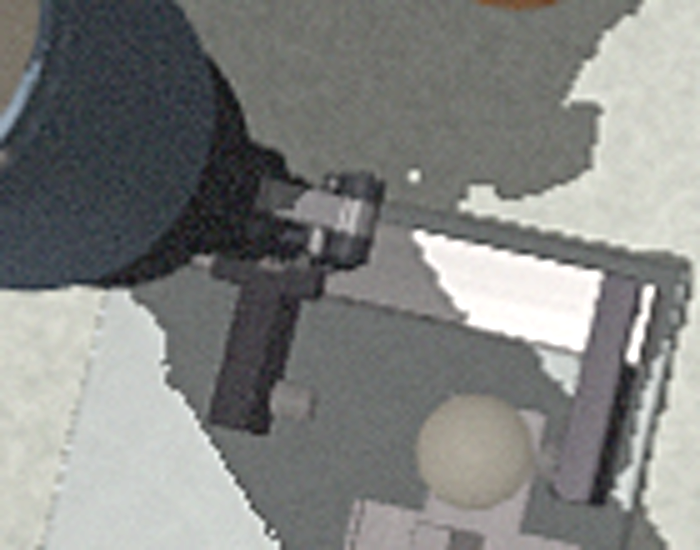

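The top view shows the gripper laterally centred on the tab, with the −y finger at (355,215). Closing will show the depth: if it stops at about 12 mm, the tab is held.

Emit:
move_arm --steps "0.2 0 0 0 0 0 0;0.1 0 0 0 0 0 0;0.05 0 0 0 0 0 0;0 0 0 0 0 0 0;0 0 0 0 0 0 0;0 0 0 0 0 0 0"

```text
clock: 3.7
tool_pos: [0.6255, 0.1665, 0.0626]
tcp_rot: [-0.0, 0.096, 0.995, -0.0]
contact_force: [0.1, -0.4, -0.5]
opening: -0.0003
grasp_force: 0.0
```

```bash
python3 go.py .626 .1655 .064 79
python3 - <<'E'
from h import *
a=env.capture("scene")[160:280,320:480];a=cv2.resize(a,(800,600),interpolation=cv2.INTER_CUBIC);cv2.imwrite("pics/j3.png",a)
E
```

```text
t 3.7 shift [-0.0007 -0.0009 -0.0014] turn [-0.   -0.    0.03] F [ 0.13 -0.38 -0.53] op -0.00026286957641584495 grip 0.0 pos [0.6255 0.1665 0.0626]
```

View pics/j3.png

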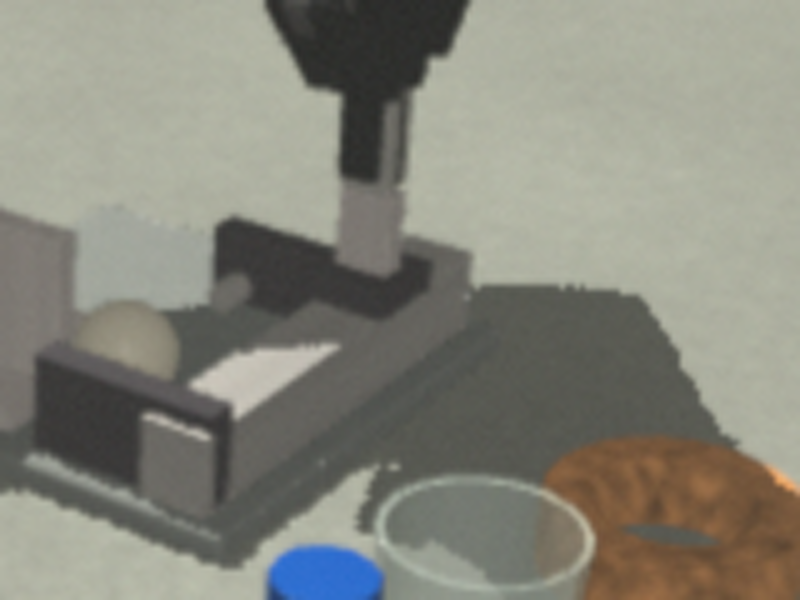

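The fingers shut completely (opening 0), and the tab at (370,230) has not moved. The finger ends at (370,183) sit at the tab's top edge rather than around it. I'll check whether the reading or the placement is off by triangulating the finger ends.

Run:
```python
from h import *
for z in(.0626,.075,.09,.1): print(z,"shut end",onz("scene",394,196.8,z)[:2],"half-open ends",onz("scene",386.7,198,z)[:2],onz("scene",401.5,191.5,z)[:2])
print("tab corner now",onz("scene",387.4,196.6,.089))
s=env.state();print(s["tool_pos"],s["joint_positions"],s["contact_force"])
a=env.capture("top")[170:280,130:270];a=cv2.convertScaleAbs(cv2.resize(a,(700,550),interpolation=cv2.INTER_CUBIC),alpha=2.2,beta=20);cv2.imwrite("pics/j4.png",a)
t=np.array(s["tool_pos"])
for z in(.063,.09,.12):print(z,[round(5*v) for v in np.subtract(proj("top",[t[0],t[1],z]),(130,170))])
```

```text
0.0626 shut end [0.60534925 0.2235384 ] half-open ends [0.59437194 0.21193032] [0.61019771 0.25450308]
0.075 shut end [0.61389035 0.19737944] half-open ends [0.60323428 0.18611106] [0.61859693 0.22743798]
0.09 shut end [0.62422233 0.16573554] half-open ends [0.61395485 0.15487808] [0.62875727 0.19469793]
0.1 shut end [0.63111031 0.1446396 ] half-open ends [0.6211019 0.1340561] [0.63553083 0.17287123]
tab corner now [0.61222329 0.16338992 0.089     ]
[0.62553285 0.16649021 0.06259422] [ 5.00995003e-01  5.15100940e-01  1.34613085e-01  3.61094819e-05
 -1.19036969e+00 -2.26310895e+00] [-0.85629528  0.04718834 -0.2884644 ]
0.063 [266, 233]
0.09 [243, 221]
0.12 [216, 207]
```

View pics/j4.png

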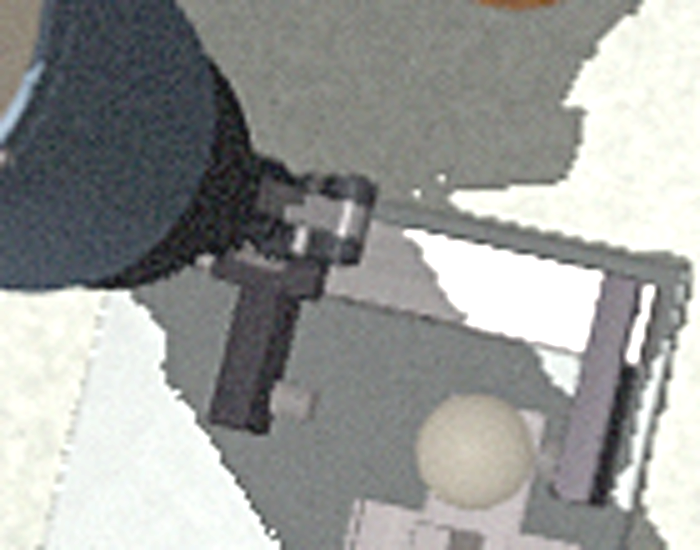

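The finger ends triangulate to about (0.624, 0.166, 0.09). They are in the right place laterally, but about 26 mm higher than the reported TCP z. So reported z reads about 26 mm low, and I'll allow for that. Next: open, go 24 mm lower and close, watching the force.

Emit:
move_arm --steps "0.6 0 0 -0.01 0 0 0;1 0 0 -0.01 0 0 0;1 0 0 -0.01 0 0 0;1 0 0 -0.01 0 0 0;1 0 0 -0.01 0 0 0;1 0 0 -0.01 0 0 0;1 0 0 0.005 0 0 0;1 0 0 0.01 0 0 0"

```text
clock: 4.6
tool_pos: [0.6246, 0.1663, 0.0512]
tcp_rot: [-0.001, 0.096, 0.995, -0.0]
contact_force: [-0.6, -0.2, 0.6]
opening: 0.0854
grasp_force: 0.0
```

Emit:
move_arm --steps "1 0 0 0.006 0 0 0;1 0 0 0.012 0 0 0;1 0 0 0.012 0 0 0;0.5 0 0 0.012 0 0 0;0.3 0 0 0.012 0 0 0;0.3 0 0 0.012 0 0 0;0.3 0 0 0.012 0 0 0;0.3 0 0 0.012 0 0 0"

```text
clock: 5.4
tool_pos: [0.6256, 0.1665, 0.0408]
tcp_rot: [0.0, 0.096, 0.995, 0.0]
contact_force: [0.7, 0.1, -0.3]
opening: 0.0262
grasp_force: 0.0
```

At reported z 0.041 and a 26 mm opening, the fingers would be hitting the 36 mm saddle if the reading were right. There's no contact, so the offset is confirmed.

Emit:
move_arm --steps "0.15 0 0 0 0 0 0;0.05 0 0 0 0 0 0;0 0 0 0 0 0 0;0 0 0 0 0 0 0;0 0 0 0 0 0 0"

```text
clock: 5.9
tool_pos: [0.6256, 0.1666, 0.0409]
tcp_rot: [0.0, 0.096, 0.995, 0.0]
contact_force: [-1.4, 1.4, 2.9]
opening: 0.011
grasp_force: 61.1
```

The tab is gripped (11 mm opening, 61 N). Now I slide it toward the anvil along tool −y.

Emit:
move_arm --steps "0 0 -0.008 0 0 0 0;0 0 -0.016 0 0 0 0;0 0 -0.024 0 0 0 0;0 0 -0.030 0 0 0 0;0 0 -0.034 0 0 0 0;0 0 -0.034 0 0 0 0;0 0 -0.034 0 0 0 0"

```text
clock: 6.6
tool_pos: [0.6186, 0.1318, 0.0408]
tcp_rot: [-0.0, 0.096, 0.995, -0.001]
contact_force: [-3.5, 0.4, 6.2]
opening: 0.0104
grasp_force: 61.6
```

```bash
cat > fg.py <<'E'
from h import *
F=[];g=np.array([.191,.982])
s=env.state();F.append(s["contact_force"])
for n in("top","scene"):
    i=env.capture(n);cv2.imwrite(f"pics/p_{n}.png",i);F.append(env.state()["contact_force"])
F=np.array(F);t=np.array(s["tool_pos"]);print("Fy gauge",(F[:,:2]@g).round(2),"Fz",F[:,2].round(2),"Fx",(F[:,:2]@[.982,-.191]).round(2),"y along",t[:2]@g,"x",t[:2]@[.982,-.191],t[2])
E
python3 fg.py
```

```text
Fy gauge [-0.31 -0.73 -0.33] Fz [6.22 5.47 6.45] Fx [-3.55 -3.93 -3.72] y along 0.247543790993682 x 0.5822495741017393 0.040841639110921805
```

Emit:
move_arm --steps "0 0 -0.002 0 0 0 0;0 0 -0.004 0 0 0 0;0 0 -0.004 0 0 0 0;0 0 -0.004 0 0 0 0"

```text
clock: 7.1
tool_pos: [0.6179, 0.1286, 0.0408]
tcp_rot: [-0.0, 0.096, 0.995, -0.0]
contact_force: [-3.8, 1.8, 5.9]
opening: 0.0109
grasp_force: 61.6
```

Emit:
move_arm --steps "0 0 -0.002 0 0 0 0;0 0 -0.002 0 0 0 0;0 0 -0.002 0 0 0 0"

```text
clock: 7.4
tool_pos: [0.6175, 0.1268, 0.0408]
tcp_rot: [-0.0, 0.096, 0.995, -0.0]
contact_force: [-3.5, 3.5, 5.5]
opening: 0.0107
grasp_force: 61.6
```

Emit:
move_arm --steps "0 0 -0.002 0 0 0 0;0 0 -0.002 0 0 0 0;0 0 -0.002 0 0 0 0"

```text
clock: 7.7
tool_pos: [0.6172, 0.1252, 0.0408]
tcp_rot: [-0.0, 0.096, 0.995, 0.0]
contact_force: [-3.5, 2.9, 5.7]
opening: 0.0107
grasp_force: 61.6
```

```bash
python3 fg.py
```

```text
Fy gauge [2.23 1.6  2.1 ] Fz [5.75 5.55 5.54] Fx [-3.98 -4.15 -3.96] y along 0.24084345880987013 x 0.582212998859821 0.0408298330596597
```

Emit:
move_arm --steps "0 0 -0.002 0 0 0 0;0 0 -0.002 0 0 0 0;0 0 -0.002 0 0 0 0"

```text
clock: 8.1
tool_pos: [0.6169, 0.1237, 0.0408]
tcp_rot: [-0.0, 0.096, 0.995, 0.001]
contact_force: [-4.0, 4.9, 5.9]
opening: 0.0105
grasp_force: 61.6
```

```bash
python3 fg.py
python3 - <<'E'
import cv2
a=cv2.imread("pics/p_top.png")[220:290,180:270];a=cv2.convertScaleAbs(cv2.resize(a,(770,600),interpolation=cv2.INTER_CUBIC),alpha=1.8,beta=15);cv2.imwrite("pics/j5.png",a)
E
```

```text
Fy gauge [4.08 4.47 3.55] Fz [5.91 6.08 6.  ] Fx [-4.84 -5.34 -3.96] y along 0.2393002681790866 x 0.5822131029319314 0.04084034438554077
```

View pics/j5.png

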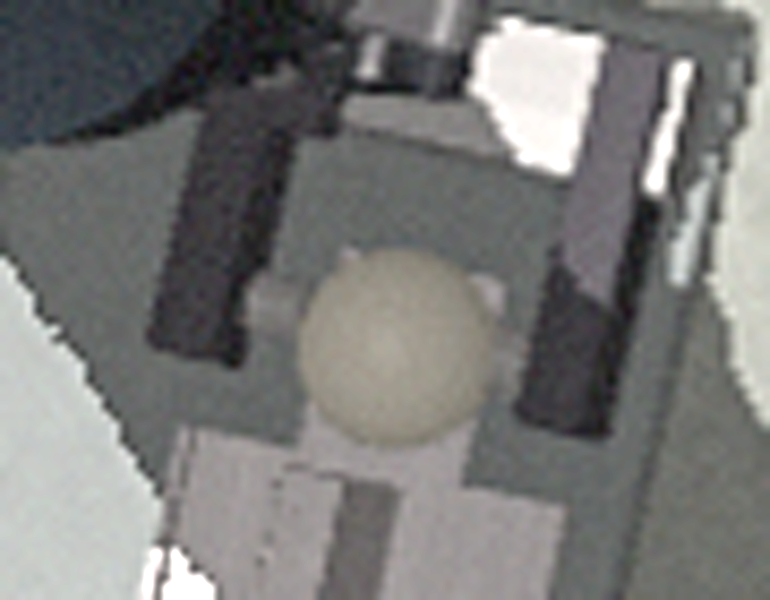

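The crop shows the tip pin at (275,305) touching the ball, whose centre is (397,345), with the anvil pin at (508,360) on its other side. Force and geometry put the compression at about 3 to 4.5 mm, so I'll go about 1.2 mm further and hold.

Emit:
move_arm --steps "0 0 -0.001 0 0 0 0;0 0 -0.0015 0 0 0 0;0 0 -0.0015 0 0 0 0;0 0 -0.0015 0 0 0 0;0 0 -0.0015 0 0 0 0;0 0 -0.0015 0 0 0 0;0 0 -0.0015 0 0 0 0;0 0 -0.0015 0 0 0 0"

```text
clock: 9.0
tool_pos: [0.6168, 0.1228, 0.0408]
tcp_rot: [0.0, 0.095, 0.995, 0.001]
contact_force: [-3.4, 6.2, 4.9]
opening: 0.0109
grasp_force: 61.5
```

```bash
python3 fg.py
```

```text
Fy gauge [5.47 4.75 5.85] Fz [4.95 4.87 4.64] Fx [-4.54 -4.26 -3.95] y along 0.23837815753004096 x 0.5822088268725015 0.04083366948741982
```

Force is about 5.3 N, which fits roughly half-way. I'll hold a bit over a second, then slide the jaw back.

Emit:
move_arm --steps "0 0 0 0 0 0 0;0 0 0 0 0 0 0;0 0 0 0 0 0 0;0 0 0 0 0 0 0;0 0 0 0 0 0 0;0 0 0 0 0 0 0;0 0 0 0 0 0 0;0 0 0 0 0 0 0"

```text
clock: 9.9
tool_pos: [0.6168, 0.1228, 0.0409]
tcp_rot: [0.0, 0.095, 0.995, 0.001]
contact_force: [-4.2, 6.5, 5.4]
opening: 0.0108
grasp_force: 61.5
```

Emit:
move_arm --steps "0 0 0 0 0 0 0;0 0 0 0 0 0 0;0 0 0 0 0 0 0;0 0 0 0 0 0 0;0 0 0 0 0 0 0;0 0 0 0 0 0 0"

```text
clock: 10.5
tool_pos: [0.6168, 0.1228, 0.0408]
tcp_rot: [0.0, 0.095, 0.995, 0.001]
contact_force: [-3.7, 6.5, 5.1]
opening: 0.0106
grasp_force: 61.5
```

Emit:
move_arm --steps "0 0 0.003 0 0 0 0;0 0 0.008 0 0 0 0;0 0 0.018 0 0 0 0;0 0 0.028 0 0 0 0;0 0 0.038 0 0 0 0;0 0 0.045 0 0 0 0;0 0 0.05 0 0 0 0;0 0 0.05 0 0 0 0"

```text
clock: 11.3
tool_pos: [0.6264, 0.1703, 0.0408]
tcp_rot: [-0.0, 0.095, 0.995, -0.001]
contact_force: [-2.9, 1.3, 5.1]
opening: 0.0105
grasp_force: 61.6
```

Emit:
move_arm --steps "0 0 0 0 0 0 0;0.3 0 0 0 0 0 0;0.6 0 0 0 0 0 0;1 0 0 0 0 0 0;1 0 0 0 0 0 0;1 0 0 0 0 0 0;1 0 0 -0.02 0 0 0;1 0 0 -0.06 0 0 0"

```text
clock: 12.1
tool_pos: [0.6239, 0.17, 0.0975]
tcp_rot: [-0.004, 0.096, 0.995, -0.002]
contact_force: [0.3, 0.9, 0.7]
opening: 0.0855
grasp_force: 0.0
```

Emit:
move_arm --steps "1 0 0 -0.03 0 0 0;1 0 0 -0.03 0 0 0;1 0 0 -0.03 0 0 0"

```text
clock: 12.4
tool_pos: [0.6267, 0.1712, 0.1314]
tcp_rot: [0.001, 0.096, 0.995, 0.001]
contact_force: [0.2, -0.4, -0.9]
opening: 0.0853
grasp_force: 0.0
```

```bash
python3 fg.py; python3 go.py .513 .108 .12 79.5
```

```text
Fy gauge [-0.37 -0.36 -0.52] Fz [-0.86 -2.02 -0.18] Fx [ 0.28 -0.09 -0.84] y along 0.2878146616933393 x 0.5827444930649175 0.13137104790454252
t 12.5 shift [ 0.0987 -0.083   0.0097] turn [-0.05 -0.11 -0.47] F [-0.93 -0.35 -0.18] op 0.08519029516511711 grip 0.0 pos [0.6257 0.1707 0.1294]
```

The jaw is back open about 50 mm. Now to the tray handle, using the same 26 mm height correction.

Emit:
move_arm --steps "1 0.045 -0.04 0 0 0 0;1 0.09 -0.076 0 0 0 0;1 0.099 -0.083 0 0 0 -0.5;1 0.099 -0.083 0 0 0 -0.5;1 0.099 -0.083 0 0 0 -0.5;1 0.099 -0.083 0 0 0 -0.5"

```text
clock: 13.1
tool_pos: [0.5138, 0.1085, 0.13]
tcp_rot: [-0.0, 0.091, 0.996, -0.0]
contact_force: [0.2, 0.0, 0.3]
opening: 0.0854
grasp_force: 0.0
```

```bash
python3 go.py .513 .108 .014 79.5
python3 - <<'E'
from h import *
i=env.capture("scene")
f=lambda p:np.round(proj("scene",p),1)
print("fin top pred",f([.513,.108,.076]))
a=cv2.convertScaleAbs(cv2.resize(i[150:270,270:430],(800,600),interpolation=cv2.INTER_CUBIC),alpha=1.5,beta=10);cv2.imwrite("pics/j6.png",a)
E
```

```text
t 13.1 shift [ 0.0007 -0.0006  0.116 ] turn [-0.03 -0.03  0.04] F [0.22 0.01 0.25] op 0.08539959243281407 grip 0.0 pos [0.5138 0.1085 0.13  ]
fin top pred [326.4 204.5]
```

View pics/j6.png

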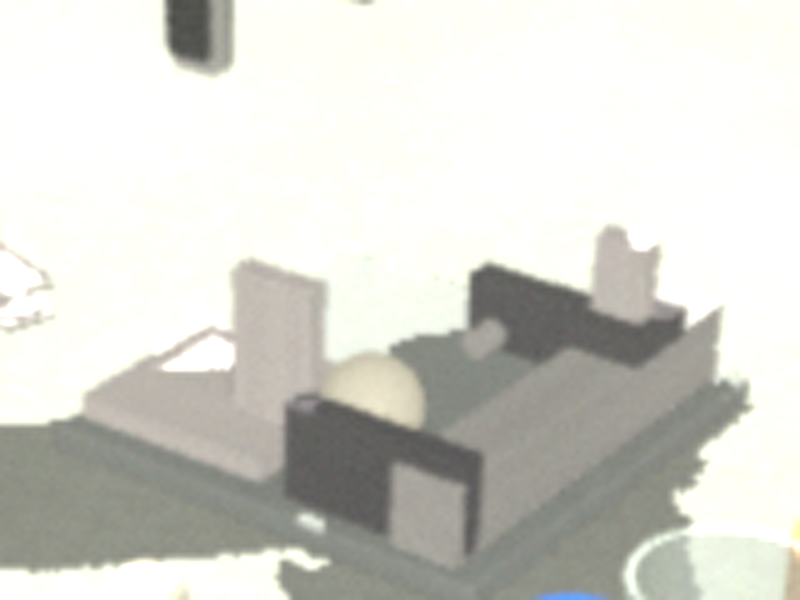

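The jaw is open, the ball is in its pocket, and the fin top at crop (280,275) = scene (326,205) matches the prediction (326.4,204.5). I'll descend and close.

Emit:
move_arm --steps "1 0.001 -0.001 0.03 0 0 0;1 0.001 -0.001 0.065 0 0 0;1 0.001 -0.001 0.09 0 0 0;1 0.001 -0.001 0.1 0 0 0;1 0.001 -0.001 0.108 0 0 0;1 0.001 -0.001 0.115 0 0 0;1 0.001 -0.001 0.115 0 0 0;1 0.001 -0.001 0.115 0 0 0"

```text
clock: 13.95
tool_pos: [0.5129, 0.1077, 0.0164]
tcp_rot: [0.001, 0.091, 0.996, 0.0]
contact_force: [-1.0, -0.5, 0.3]
opening: 0.0855
grasp_force: 0.0
```

Emit:
move_arm --steps "0.5 0 0 0 0 0 0;0.35 0 0 0 0 0 0;0.28 0 0 0 0 0 0;0.24 0 0 0 0 0 0;0.2 0 0 0 0 0 0;0.17 0 0 0 0 0 0;0.14 0 0 0 0 0 0;0.1 0 0 0 0 0 0"

```text
clock: 14.75
tool_pos: [0.5124, 0.1078, 0.0158]
tcp_rot: [0.0, 0.091, 0.996, 0.0]
contact_force: [-1.0, 1.9, 1.9]
opening: 0.0111
grasp_force: 59.0
```

Emit:
move_arm --steps "0.07 0 0 0 0 0 0;0 0 0 0 0 0 0;0 0 0 0 0 0 0;0 0 0 0 0 0 0;0 0 0 0 0 0 0"

```text
clock: 15.25
tool_pos: [0.5125, 0.1077, 0.0158]
tcp_rot: [0.0, 0.091, 0.996, 0.0]
contact_force: [-1.5, 3.6, 3.2]
opening: 0.011
grasp_force: 59.0
```

```bash
python3 go.py .513 .108 .014 79.5
```

```text
t 15.25 shift [-0.0005  0.0004  0.0018] turn [0.03 0.03 0.04] F [-1.46  3.55  3.23] op 0.011038729130723242 grip 59.04378354549408 pos [0.5125 0.1077 0.0158]
```

The handle is gripped (11 mm, 59 N). I'll lift slowly and straight up.

Emit:
move_arm --steps "0 0 0 -0.001 0 0 0;0 0 0 -0.004 0 0 0;0 0 0 -0.008 0 0 0;0 0 0 -0.014 0 0 0;0 0 0 -0.021 0 0 0;0 0 0 -0.028 0 0 0;0 0 0 -0.036 0 0 0;0 0 0 -0.044 0 0 0"

```text
clock: 16.05
tool_pos: [0.5123, 0.1075, 0.0605]
tcp_rot: [0.0, 0.091, 0.996, 0.0]
contact_force: [1.0, 1.0, -4.1]
opening: 0.0109
grasp_force: 58.3
```

Emit:
move_arm --steps "0 0 0 -0.008 0 0 0;0 0 0 -0.016 0 0 0;0 0 0 -0.024 0 0 0;0 0 0 -0.032 0 0 0;0 0 0 -0.04 0 0 0;0 0 0 -0.047 0 0 0;0 0 0 -0.053 0 0 0;0 0 0 -0.058 0 0 0"

```text
clock: 16.85
tool_pos: [0.5122, 0.1075, 0.1181]
tcp_rot: [0.0, 0.091, 0.996, 0.0]
contact_force: [0.7, -0.8, -4.7]
opening: 0.0113
grasp_force: 58.3
```

Emit:
move_arm --steps "0 0 0 -0.005 0 0 0;0 0 0 -0.009 0 0 0;0 0 0 -0.012 0 0 0;0 0 0 -0.014 0 0 0;0 0 0 -0.015 0 0 0;0 0 0 -0.015 0 0 0;0 0 0 -0.015 0 0 0"

```text
clock: 17.55
tool_pos: [0.5121, 0.1074, 0.1324]
tcp_rot: [-0.0, 0.091, 0.996, -0.0]
contact_force: [0.0, -0.4, -4.3]
opening: 0.0112
grasp_force: 58.3
```

```bash
python3 go.py .547 -.266 .134 79.5
python3 - <<'E'
from h import *
i=env.capture("scene");cv2.imwrite("pics/s7.png",i)
hsv=cv2.cvtColor(i,cv2.COLOR_BGR2HSV)
# ball expected: pocket 45 mm ahead of the handle, level
s=env.state();t=np.array(s["tool_pos"]);x=np.array([.982,-.188])
c=np.r_[t[:2]+.045*x,.036+.118];u,v=proj("scene",c);print("pred ball",u,v,"F",s["contact_force"],s["grasp_force"])
m=cv2.inRange(hsv,(15,25,90),(40,140,255));n,_,st,ce=cv2.connectedComponentsWithStats(m)
for k in range(1,n):
    if st[k,4]>60 and abs(ce[k][0]-u)<60 and abs(ce[k][1]-v)<60: print(st[k],ce[k])
E
```

```text
t 17.55 shift [-0.1021 -0.3608 -0.0015] turn [-0.01 -0.02  0.03] F [ 0.04 -0.4  -4.3 ] op 0.011154513345603027 grip 58.316572308540344 pos [0.5121 0.1074 0.1324]
pred ball 346.2967430185851 170.54436483166444 F [-0.27526297 -0.15602967 -4.33932747] 58.316736817359924
[334 158  25  27 447] [345.68232662 171.53914989]
```

The ball is in the pocket: measured (345.7,171.5) against predicted (346.3,170.5). The load is 4.3 N. I'll carry it gently.

Emit:
move_arm --steps "0 -0.0005 -0.002 0 0 0 0;0 -0.0016 -0.0058 0 0 0 0;0 -0.0033 -0.0115 0 0 0 0;0 -0.0054 -0.0192 0 0 0 0;0 -0.0082 -0.0289 -0.001 0 0 0;0 -0.0114 -0.0404 -0.001 0 0 0;0 -0.015 -0.0529 -0.001 0 0 0;0 -0.0188 -0.0664 -0.001 0 0 0"

```text
clock: 18.4
tool_pos: [0.5187, 0.0374, 0.1336]
tcp_rot: [-0.0, 0.091, 0.996, -0.0]
contact_force: [0.2, -0.4, -3.5]
opening: 0.0111
grasp_force: 58.4
```

Emit:
move_arm --steps "0 -0.0038 -0.0135 0 0 0 0;0 -0.0076 -0.027 0 0 0 0;0 -0.0114 -0.0405 0 0 0 0;0 -0.0152 -0.054 0 0 0 0;0 -0.019 -0.0675 0 0 0 0;0 -0.0228 -0.081 0 0 0 0;0 -0.0266 -0.0945 0 0 0 0;0 -0.0304 -0.108 0 0 0 0"

```text
clock: 19.2
tool_pos: [0.529, -0.0742, 0.1336]
tcp_rot: [-0.0, 0.091, 0.996, -0.0]
contact_force: [0.4, 0.1, -4.0]
opening: 0.0115
grasp_force: 58.4
```

Emit:
move_arm --steps "0 -0.0038 -0.0135 0 0 0 0;0 -0.0076 -0.027 0 0 0 0;0 -0.0114 -0.0405 0 0 0 0;0 -0.0152 -0.054 0 0 0 0;0 -0.019 -0.0675 0 0 0 0;0 -0.0228 -0.081 0 0 0 0;0 -0.0266 -0.0945 0 0 0 0;0 -0.0304 -0.108 0 0 0 0"

```text
clock: 20.0
tool_pos: [0.5393, -0.1859, 0.1336]
tcp_rot: [-0.0, 0.091, 0.996, -0.0]
contact_force: [0.1, -0.0, -3.9]
opening: 0.011
grasp_force: 58.4
```

Emit:
move_arm --steps "0 -0.0033 -0.0118 0 0 0 0;0 -0.0063 -0.0225 0 0 0 0;0 -0.009 -0.032 0 0 0 0;0 -0.0113 -0.04 0 0 0 0;0 -0.0133 -0.0472 0 0 0 0;0 -0.015 -0.053 0 0 0 0;0 -0.016 -0.057 0 0 0 0;0 -0.0165 -0.059 0 0 0 0"

```text
clock: 20.8
tool_pos: [0.5448, -0.246, 0.1336]
tcp_rot: [-0.0, 0.091, 0.996, 0.0]
contact_force: [-1.0, -0.4, -4.3]
opening: 0.011
grasp_force: 58.4
```

```bash
python3 go.py .5475 -.266 .1338 79.5
```

```text
t 20.8 shift [-0.0063 -0.0192 -0.0002] turn [-0.   -0.    0.03] F [-1.03 -0.37 -4.29] op 0.011026324130281316 grip 58.365517258644104 pos [ 0.5448 -0.246   0.1336]
```

Emit:
move_arm --steps "0 -0.0009 -0.003 0 0 0 0;0 -0.0022 -0.007 0 0 0 0;0 -0.0036 -0.0115 0 0 0 0;0 -0.0048 -0.015 0 0 0 0;0 -0.0056 -0.0175 0 0 0 0;0 -0.006 -0.019 0 0 0 0;0 -0.006 -0.0195 0 0 0 0;0 -0.006 -0.0195 0 0 0 0"

```text
clock: 21.6
tool_pos: [0.5471, -0.266, 0.1336]
tcp_rot: [-0.0, 0.091, 0.996, 0.0]
contact_force: [-1.1, -0.6, -3.9]
opening: 0.0117
grasp_force: 58.4
```

Emit:
move_arm --steps "0 0 0 0 0 0 0;0 0 0 0 0 0 0;0 0 0 0 0 0 0;0 0 0 0 0 0 0;0 0 0 0 0 0 0"

```text
clock: 22.1
tool_pos: [0.5471, -0.266, 0.1336]
tcp_rot: [0.0, 0.091, 0.996, 0.0]
contact_force: [0.5, -0.3, -3.3]
opening: 0.0112
grasp_force: 58.4
```

```bash
python3 go.py .5475 -.266 .1338 79.5
python3 - <<'E'
from h import *
i=env.capture("scene");cv2.imwrite("pics/end.png",i[180:480,120:520])
s=env.state();t=np.array(s["tool_pos"]);x=np.array([.982,-.188])
u,v=proj("scene",np.r_[t[:2]+.045*x,.154]);print("pred ball",u-120,v-180,"window",np.subtract(proj("scene",[.5474,-.2659,.03]),(120,180)),"nose end bottom",np.subtract(proj("scene",np.r_[t[:2]+.063*x,.130]),(120,180)))
hsv=cv2.cvtColor(i,cv2.COLOR_BGR2HSV);m=cv2.inRange(hsv,(15,25,90),(40,140,255));n,_,st,ce=cv2.connectedComponentsWithStats(m)
for k in range(1,n):
    if st[k,4]>60 and abs(ce[k][0]-u)<50 and abs(ce[k][1]-v)<50: print(st[k],ce[k]-[120,180])
E
```

```text
t 22.1 shift [-0.0004  0.     -0.0002] turn [0.   0.   0.04] F [ 0.53 -0.31 -3.28] op 0.011195415595516641 grip 58.37178647518158 pos [ 0.5471 -0.266   0.1336]
pred ball 120.68387228317289 103.59707533488984 window [104.44595122 170.26789033] nose end bottom [133.4174653  126.08305322]
[ 221  266   38   37 1010] [119.83663366 104.3990099 ]
```

View pics/end.png

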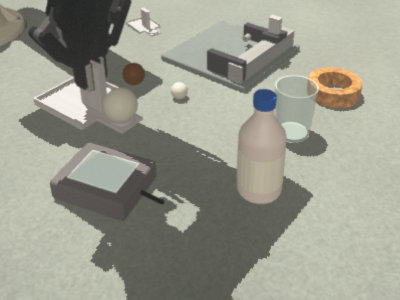

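The tray is held level above the reader with the ball in its pocket at (120,104), where predicted, and the other labware looks undisturbed. That was my 11th viewed picture, one over the limit of 10. Handing in.

```bash
python3 -c "
from station import env
print(env.finish_job())"
```

```text
the job is handed in; nothing more can be done
None
```

The job is handed in at 22 s: ball gauged for over a second (tip force about 5 N, compression estimated at 3–6 mm), jaw reopened about 50 mm, tray held still and level over the reader window, underside about 10 cm above it with the ball in its pocket; reported tool height read about 26 mm low at the gauge (corrected from the camera), and I viewed 11 pictures, one over the limit of 10.

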